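Scrape the carving board clear into two scrap trays

ROBOT

A 6-joint arm with a two-finger parallel gripper is mounted at the origin on the work surface. World frame = base frame: x ahead of the robot, y to its left, z up, the work surface at z = 0. Lengths are in m, angles in degrees, forces in N, time in s.
With the tool pointing down it reaches from about 0.25 to 0.725 m from the base axis. Payload 9.7 kg.
Tool frame: the origin (TCP) lies midway between the tips of the shut fingers; the grasp point (between the pads) lies 19 mm behind it; x points along the fingers, y is the direction in which the jaws open and shut, and the axes are right-handed (so a half turn about x gives the same grasp; the last joint's range is limited). The gripper opens to 85 mm and grips with 20 to 120 N. Pads are 22 mm wide; open, the fingers measure 114 mm over their backs; the gripper's body (76 mm by 85 mm) begins 54 mm behind the grasp point. The pads swing forward as they close: fully open they stand 13 mm farther back than shut.
Start: joints at [-72.536, 4.979, 10.078, 95.1, 0, 90], TCP at [0.165, -0.525, 0.231] pointing down, gripper open.
Joint ranges: [-179.16, 179.16], [-48.56, 103.87], [-65.8, 70.77], [-126.05, 130.52], [-82.76, 87.17], [-180, 180]. Speed limits (degrees/s): [127.2, 127.2, 147.25, 180, 180, 180].

INTERFACE

Orientations are given as [roll, pitch, yaw] about the fixed x, y, z axes, in that order (R = Rz(yaw) Ry(pitch) Rx(roll)).
In Python, from workcell import bot, cams gives the robot as it stands.
- The arm moves only by the tool apply_moves, never from a script. Its argument "commands" is a list of rows, each a list of 5 numbers: the shift along the tool's x, y, z in m, then the turn about the tool's x in rad, then the opening, from -1 (shut) to 1 (fully open). In form: [[tx, ty, tz, roll, hand], ...]. A call has 1 to 12 rows; each row is the pose to reach, as a shift and turn from the pose measured when the call began, along the tool's axes at that moment; what a row does not reach only later rows make up. A row lasts 1/10 s, in which the tool goes at most 50 mm and 8.59 degrees, less where a joint would pass 70% of its speed; a pose out of reach is approached as far as the arm can. A call with a gripper value outside its range is refused whole. The fingers move at their own pace and stop on an object; "newtons" is the grip in N (left out, the last holds). Time passes only in rows, so rows that repeat a pose let the fingers close. It gives the time, the measured TCP pose, the force and the opening at its end, in the units of the state.
- bot.get_obs(): the state, without advancing time (a new reading comes with each control period).
- cams.camera(name): name is "side" or "top"; returns a dict with "frame" (420x560x3 uint8, blue, green, red), "depth" (420x560 float32, m along the optical axis (not along the pixel's ray), 0 where there is no reading), "camera_matrix" (3x3 intrinsics, pixels), "R" (3x3) and "t" (3): a world point X has camera coordinates R X + t. Camera axes: x right, y down, z forward; pixel columns grow to the right and rows downward; lengths in m; the calibration is good to about 2 mm. A picture is of the moment at which its call begins.
- bot.job_done(): hands the job in, once; it reports no verdict.
Trained networks look in the newest picture that a camera, given by its name, has taken for a name from the list of things; names that differ only in an ending like _2 or _b are one class to them, and where a whole thing is asked for, a point or a joint stands for the part that bears it (a point fixed in the world has none). Each returns a list of dicts, best first, with "confidence" (0 to 1); they miss things now and then, are a little off and sometimes report something else, mostly with a low value. They report only what shows in the picture. A call takes as long as a camera call. They do not tell look-alikes from the thing itself.
- cams.spot_in(name, camera): "rect" ([left, top, right, bottom] in pixels, round what is visible of it).
The state is a dict: "time": time; "q": joint angles; "qd": joint speeds; "joint_efforts": joint torques, N m; "ee_pos": TCP position; "tcp_rot": TCP orientation; "wrist_force": force on the tool from outside, world axes, zero at the start; "torque": the same for the moment, N m; "opening": finger opening in m.
Only numpy, scipy, OpenCV 4.12 (cv2) and the standard library are available. Lean on these libraries where they do the work, as an engineer would, in place of code of your own. Each camera call takes 0.05 s, during which the arm holds its last target. There are 200 camera calls.

TASK

Take the scraper off its mat by the handle and, with the scraper alone, wipe the wood offcuts off the carving board into the yellow tray and the copper strips into the blue tray. Keep clear of the lamp that hangs over the back of the board and leave the other things alone. Then stand the scraper back upright, wholly on its mat, and let go.

Things in the scene. Friction and masses are not known exactly. Their poses are not given: they have to be found in the camera images.
- board: flat pale wooden carving board fixed to the bench, 190 mm (its x) by 280 mm (its y), top face 40 mm above the bench. Origin on the bench under its centre; x points to its back edge (away from the robot), y to the left. The wood offcuts lie on one half (left or right), the copper strips on the other; the halves meet at y = 0.
- lamp: strip lamp fixed over the back of the board; origin and axes as the board's. Bar at x = 57 to 87 mm, 360 mm long in y, 285 to 304 mm above the bench; posts (24 by 14 mm) at x = 75, y = +173 and -173 mm. It hangs over where the scraper must come down behind the farthest offcuts: an upright hand does not fit there, one leaning back to the robot, as the handle does, fits.
- wood_tray: yellow open tray fixed to the bench against the board's front edge, before the wood offcuts: 110 mm (x) by 134 mm (y) by 30 mm high, walls and floor 3 mm. Origin on the bench under its centre, axes as the board's. It lies 151 mm before the board's centre and 70 mm left or right of it.
- copper_tray: blue open tray, same size as the yellow one, against the board's front edge before the copper strips.
- mat: black rubber mat fixed to the bench on the right, 100 mm (x) by 150 mm (y), 4 mm thick: the scraper's place. Origin under its centre; x points roughly away from the robot.
- scraper: scraper, 0.3 to 0.5 kg: an aluminium block 30 mm (x) by 120 mm (y) by 40 mm high with a flat black rubber sole, standing on the mat, and an orange handle. Origin at the centre of its sole. At both ends a lip, 5 mm thick and 30 mm high, reaches 16 mm forward of the front face (to x = -31 mm): the front, -x, the side to which the handle leans, is the side that pushes.
- scraper_grip (a point): middle of the scraper's orange handle. The handle, 28 mm wide in y with flat sides, 24 mm thick, rises from the middle of the block's top (z = 40 mm) for 95 mm, leaning 25 degrees from vertical towards the scraper's -x (roughly to the robot). This point is 66 mm up it (x = -28, z = 100 mm in the scraper's frame): pinch it here, in y. Axes as the scraper's.
- wood0: dark brown wood offcut, 66 mm long (its y), about 20 mm wide, 10 mm thick, lying on the board on the wood half, roughly across it. Origin under its centre.
- wood1: dark brown wood offcut, 70 mm long (its y), about 20 mm wide, 10 mm thick, lying on the board on the wood half, roughly across it. Origin under its centre.
- wood2: dark brown wood offcut, 62 mm long (its y), about 20 mm wide, 10 mm thick, lying on the board on the wood half, roughly across it. Origin under its centre.
- copper0: copper strip offcut, 66 mm long (its y), about 18 mm wide, 6 mm thick, lying on the board on the copper half, roughly across it. Origin under its centre.
- copper1: copper strip offcut, 70 mm long (its y), about 18 mm wide, 6 mm thick, lying on the board on the copper half, roughly across it. Origin under its centre.
- copper2: copper strip offcut, 62 mm long (its y), about 18 mm wide, 6 mm thick, lying on the board on the copper half, roughly across it. Origin under its centre.
- ink_jar: ink jar with a black lid, 64 mm across, 70 mm high, right of the board. Origin on its underside. Bystander: leave alone.
- brayer: ink roller with a wooden handle, about 180 mm long, left of the board. Origin on its underside. Bystander: leave alone.
- gouge: carving tool with an orange handle, 170 mm long, on the bench at the right. Origin on its underside. Bystander: leave alone.
- print_block: mounted print block 120 by 90 by 24 mm, left of the board. Origin on its underside. Bystander: leave alone.
- tool_pot: white pot 84 mm across, 100 mm high, at the back right. Origin on its underside. Bystander: leave alone.
- ink_tin: ink tin 80 mm across, 60 mm high, left of the board at the back. Origin on its underside. Bystander: leave alone.
There are look-alikes about, which are no part of the job. What is shaped like the wood0 but red is not meant. There is more than one size of the wood_tray; the job needs the larger.

How it is judged:
By the outcome, as a careful person would: the job done as asked, in the order asked, and still so for the second after the job is handed in, with the robot touching nothing.
It also fails if it takes over 61 s, if anything falls off the work surface, if the arm or the gripper's body presses on something with over 40 N, if the wrist force passes 120 N, or if a joint passes its speed limit or range.

## Working session

There is one attempt and no reset: what is moved stays moved. The work goes in short steps, Python scripts to look and compute and a tool call to move; the robot and the scene stay as the last step left them, time stands still between calls to the robot, and variables do not carry over. Pictures are saved under pics/ and viewed, about 8 in all and at most 12, crops included, and the job is handed in when it is done.

Besides the shell and the picture viewer there is one more tool, called after ">>>" in YAML: its name, and indented under it one key for each argument. apply_moves: Moves the arm, as the interface text tells. Its arguments: {"type":"object","properties":{"commands":{"type":"array"},"newtons":{"type":"number"}},"required":["commands"]}

```bash
mkdir -p pics; ls
cat > h.py <<'E'
import numpy as np,cv2
from workcell import bot,cams
def pts(c):
    K=np.array(c["camera_matrix"]);R=np.array(c["R"]);t=np.array(c["t"]);d=c["depth"]
    v,u=np.mgrid[:d.shape[0],:d.shape[1]]
    P=np.stack([(u-K[0,2])/K[0,0]*d,(v-K[1,2])/K[1,1]*d,d],-1)
    W=(P-t)@R
    W[d<=0]=np.nan
    return W
E
python3 - <<'E'
from h import *
print(bot.get_obs())
for n in ["top","side"]:
    c=cams.camera(n); np.savez(f"{n}0.npz",**{k:np.array(v) for k,v in c.items() if k in("frame","depth","camera_matrix","R","t")})
    f=c["frame"].copy()
    print(n,"campos",-np.array(c["R"]).T@np.array(c["t"]))
    for o in ["board","lamp","wood_tray","copper_tray","mat","scraper","wood0","copper0"]:
        print(o,[(np.round(r["rect"]).astype(int).tolist(),round(r["confidence"],2)) for r in cams.spot_in(o,n)])
    cv2.imwrite(f"pics/{n}0.png",cv2.resize(f,(784,588)))
E
```

```text
pics
{'time': 0.0, 'q': array([-7.25343988e+01,  5.01100479e+00,  1.00334812e+01,  9.50987781e+01,
        4.29658383e-04,  9.00023641e+01]), 'qd': array([-0.01615831, -0.06685291,  0.02777753, -0.02976799, -0.02920108,
       -0.03339038]), 'joint_efforts': array([ 4.59454077e-04, -5.20388496e+01,  4.64799213e+01,  1.63811079e-02,
       -1.35124492e-05, -8.96451553e-07]), 'ee_pos': array([ 0.16500637, -0.52442387,  0.23057526]), 'tcp_rot': array([-90.3202675 ,  89.9236971 , 107.14296927]), 'wrist_force': array([ 0.43195412, -0.62086013,  0.55181282]), 'torque': array([ 0.09293623,  0.00796443, -0.06542356]), 'opening': 0.08497368120223626}
top campos [ 0.36759927 -0.02531357  1.42665132]
board [([215, 109, 333, 199], 0.81)]
lamp [([186, 70, 346, 150], 0.78), ([437, 257, 472, 276], 0.28)]
wood_tray [([294, 253, 334, 287], 0.7), ([284, 177, 341, 231], 0.62)]
copper_tray []
mat [([365, 187, 430, 250], 0.86)]
scraper [([380, 200, 418, 244], 0.97)]
wood0 [([245, 271, 269, 280], 0.75), ([286, 160, 311, 173], 0.73), ([287, 147, 314, 154], 0.51)]
copper0 [([234, 157, 264, 168], 0.69), ([242, 173, 268, 177], 0.58)]
side campos [ 0.22432752 -0.78802087  1.01063423]
board [([274, 167, 374, 251], 0.85), ([287, 295, 337, 347], 0.57)]
lamp [([304, 95, 401, 246], 0.97)]
wood_tray [([268, 220, 324, 268], 0.73), ([225, 241, 254, 279], 0.71), ([285, 277, 325, 335], 0.61), ([295, 190, 304, 206], 0.56)]
copper_tray [([244, 192, 297, 234], 0.92)]
mat [([287, 294, 336, 346], 0.92)]
scraper [([286, 278, 327, 337], 0.85)]
wood0 [([340, 207, 358, 222], 0.65), ([327, 212, 341, 226], 0.59), ([216, 215, 229, 234], 0.57), ([313, 211, 332, 229], 0.56)]
copper0 [([314, 180, 324, 191], 0.65)]
```

View pics/top0.png

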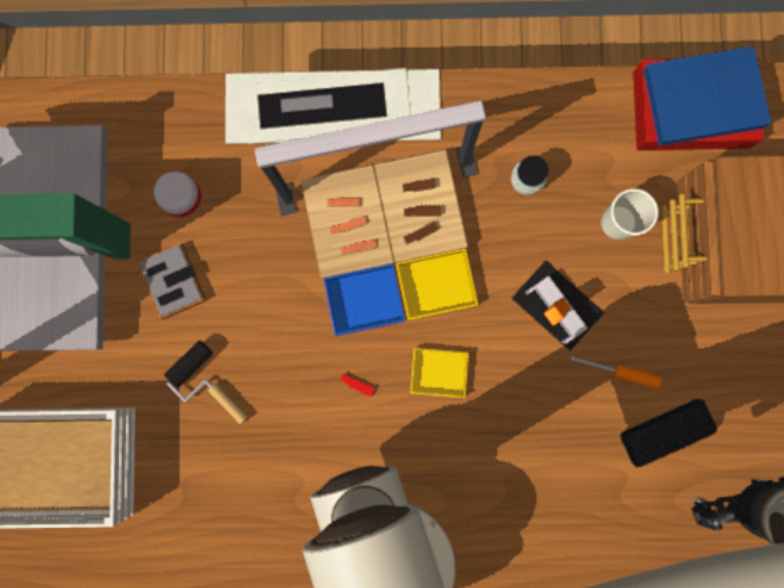

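View pics/side0.png

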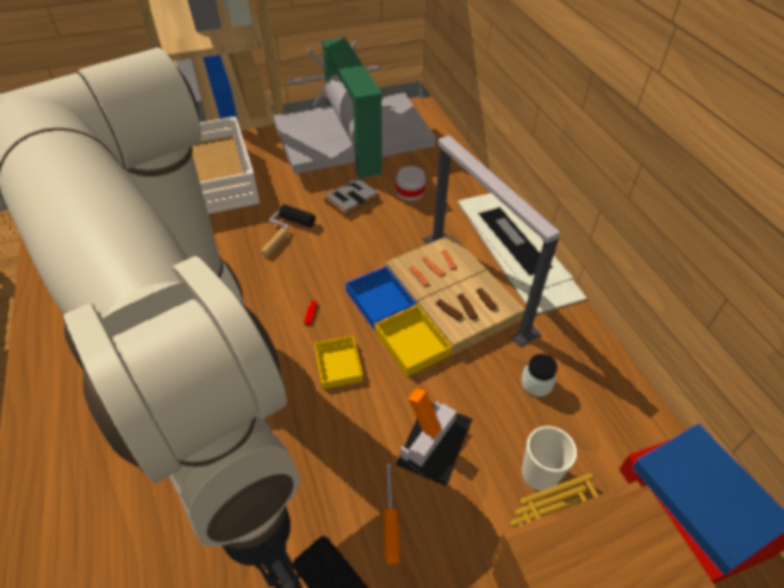

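The top view shows wood on the right half (yellow tray, px ~437,283 of 784) and copper on the left (blue tray). The scraper stands on the mat at ~(560,305), turned about 40°. The small yellow tray and the red piece are decoys. Next I measure poses from depth.

```bash
cat > m.py <<'E'
from h import *
def rect(P):
    (c,s,a)=cv2.minAreaRect(P[:,:2].astype(np.float32)*1000); b=cv2.boxPoints((c,s,a))
    e=[b[1]-b[0],b[2]-b[1]]; l=max(e,key=np.linalg.norm)
    ang=np.degrees(np.arctan2(l[1],l[0]))%180
    return np.round(c,1),np.round(sorted(s),1),round(ang,1)
def comps(c,mask,mn=15):
    W=pts(c); n,L,S,C=cv2.connectedComponentsWithStats(mask.astype(np.uint8))
    for i in range(1,n):
        if S[i,4]>=mn:
            P=W[L==i];P=P[~np.isnan(P[:,0])]
            if len(P)>5: print(S[i,:5],np.round(C[i]),*rect(P),"z",np.round(np.percentile(P[:,2],[5,50,95])*1000))
E
python3 - <<'E'
from m import *
for n in ["top","side"]:
    c=dict(np.load(n+"0.npz")); W=pts(c); hsv=cv2.cvtColor(c["frame"],cv2.COLOR_BGR2HSV);H,S,V=cv2.split(hsv)
    z=W[...,2]
    roi=np.zeros_like(H,bool)
    if n=="top": roi[95:245,200:440]=1
    else: roi[100:350,220:420]=1
    print(n,"blue");comps(c,roi&(H>100)&(H<130)&(S>150),100)
    print("yellow");comps(c,roi&(H>22)&(H<32)&(S>200),100)
    print("wood");comps(c,roi&(V<110)&(S>90)&(z>.037)&(z<.06))
    print("copper");comps(c,roi&(H<14)&(S>95)&(V>150)&(z>.037)&(z<.06))
    print("boardh");comps(c,roi&(z>.036)&(z<.056)&(W[...,0]>.35),100)
    print("handle");comps(c,roi&(H>5)&(H<16)&(S>220)&(z>.05),5)
    print("scraper blk");comps(c,roi&(z>.025)&(z<.06)&(S<60),30)
    print("mat");comps(c,roi&(V<50)&(z<.015)&(W[...,1]<-.2)&(W[...,0]>.25),100)
    print("lamp");comps(c,roi&(z>.27)&(z<.32)&(W[...,0]>.4),100)
E
```

```text
top blue
[ 232  189   56   50 2046] [260. 214.] [495.8  40.9] [109.7 132.5] 101.4 z [-2.  3. 28.]
yellow
[ 283  178   58   50 2112] [311. 203.] [523.4 -97.1] [111.3 138.1] 101.3 z [-2.  3. 29.]
wood
[289 128  22   8 102] [300. 132.] [706.8 -68. ] [16.3 59.1] 101.4 z [44. 49. 53.]
[290 147  25   7 132] [302. 150.] [659.5 -72.5] [17.4 63. ] 90.3 z [45. 50. 55.]
[290 159  23  14 119] [301. 166.] [616.7 -69.3] [13.8 63.8] 116.5 z [45. 50. 55.]
copper
[234 141  23   7 143] [246. 144.] [679.1  77. ] [18.9 58.9] 88.9 z [39. 45. 50.]
[235 154  27  13 159] [249. 160.] [635.   68.6] [18.1 70.6] 108.5 z [39. 45. 50.]
[243 171  26  11 151] [256. 176.] [594.1  50.1] [17.3 66.8] 100.0 z [40. 45. 51.]
boardh
[ 215  107  118   92 6703] [273. 153.] [656.8   3. ] [191.3 280.2] 101.1 z [37. 40. 49.]
[383 198  36  44 430] [400. 219.] [ 474.8 -323.9] [ 32.5 120.1] 34.4 z [38. 44. 49.]
handle
[389 214  18  13  84] [400. 220.] [ 465.8 -307.2] [23.7 57.2] 124.4 z [ 59. 103. 133.]
scraper blk
[328 107   8  11  31] [331. 114.] [ 758.8 -148. ] [11.3 25.9] 44.3 z [29. 45. 56.]
[366 117  24  21 147] [374. 131.] 
[... 2368 characters left out ...]
 z [25. 28. 31.]
[310 160   6   9  41] [313. 165.] [696.4 182.8] [ 7.5 20.5] 1.6 z [27. 42. 58.]
[372 227   9  10  53] [376. 232.] [ 762.3 -156.7] [12.3 23. ] 158.2 z [27. 42. 59.]
[374 262  22  17 195] [384. 272.] [ 715.4 -287.5] [33.  61.5] 134.0 z [28. 42. 57.]
[287 288  39  44 461] [307. 311.] [ 471.2 -318.9] [ 44.6 119.3] 35.6 z [28. 44. 48.]
[379 314  26  21 227] [393. 322.] [ 658.3 -433.4] [28.  66.7] 127.6 z [27. 44. 58.]
[375 329  25  18 136] [384. 341.] [ 617.4 -466.8] [17.2 61.3] 131.8 z [28. 45. 59.]
mat
[283 297  53  50 884] [315. 324.] [ 481.3 -327. ] [ 95.9 145. ] 45.9 z [2. 5. 9.]
lamp
[ 313  100   87   78 1277] [359. 137.] [729.4  17.5] [ 34.6 363. ] 101.2 z [286. 305. 308.]
```

>>> apply_moves:
  commands:
    - [-0.1,0,0,0,1]
    - [-0.1,0,0,0,1]
    - [-0.1,0,0,0,1]
    - [-0.1,0,0,0,1]

```text
time: 1.3
ee_pos: [0.1652, -0.5252, 0.3327]
tcp_rot: [90.1, 89.8, -72.4]
wrist_force: [-0.0, 0.3, -0.6]
opening: 0.0857
```

Create d.py:
```python
import sys,numpy as np
from scipy.spatial.transform import Rotation as Ro
from workcell import bot
def delta(tgt,grasp=False,jaw=None):
    o=bot.get_obs();R=Ro.from_euler("xyz",o["tcp_rot"],degrees=True).as_matrix()
    p=np.array(o["ee_pos"]); q=np.round(o["q"],1)
    print("t",o["time"],"p",np.round(p,4),"gp",np.round(p-.019*R[:,0],4),"q",q,"F",np.round(o["wrist_force"],1),"open",round(o["opening"],4))
    print("toolx",np.round(R[:,0],3),"y",np.round(R[:,1],3),"z",np.round(R[:,2],3),"lean",round(np.degrees(np.arccos(-R[2,0])),1),"az",round(np.degrees(np.arctan2(R[1,0],R[0,0])),1),"yaw_y",round(np.degrees(np.arctan2(R[1,1],R[0,1])),1))
    t=np.array(tgt,float)
    if grasp: t=t+.019*R[:,0]
    print("shift",np.round(R.T@(t-p),4))
    if jaw is not None:
        # roll so jaw is closest to given world yaw (deg)
        for j in (jaw,jaw+180):
            a=np.array([np.cos(np.radians(j)),np.sin(np.radians(j)),0]); a=R.T@a
            print("roll rad",round(float(np.arctan2(a[2],a[1])),3),"offplane",round(float(a[0]),3))
if __name__=="__main__":
    a=sys.argv; delta([float(x) for x in a[1:4]],len(a)>4 and a[4]=="g",float(a[5]) if len(a)>5 else None)
```

```text
(no output)
```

>>> apply_moves:
  commands:
    - [0,-0.126,-0.348,-1.864,1]
    - [0,-0.126,-0.348,-1.864,1]
    - [0,-0.126,-0.348,-1.864,1]
    - [0,-0.126,-0.348,-1.864,1]
    - [0,-0.126,-0.348,-1.864,1]
    - [0,-0.126,-0.348,-1.864,1]
    - [0.04,-0.126,-0.348,-1.864,1]
    - [0.083,-0.126,-0.348,-1.864,1]
    - [0.083,-0.126,-0.348,-1.864,1]
    - [0.083,-0.126,-0.348,-1.864,1]
    - [0.083,-0.126,-0.348,-1.864,1]
    - [0.083,-0.126,-0.348,-1.864,1]

```text
time: 2.5
ee_pos: [0.459, -0.3003, 0.2474]
tcp_rot: [-85.2, 89.9, -144.2]
wrist_force: [-0.4, -0.5, 0.2]
opening: 0.0854
```

```bash
python3 d.py 0.459 -0.300 0.104 g 34.4
```

```text
t 2.5 p [ 0.459  -0.3003  0.2474] gp [ 0.459  -0.3003  0.2664] q [-33.1   5.2  12.1  97.   -0.1  25.9] F [-0.4 -0.5  0.2] open 0.0854
toolx [-0.002 -0.001 -1.   ] y [ 0.857  0.515 -0.002] z [ 0.515 -0.857  0.   ] lean 0.1 az -144.2 yaw_y 31.0
shift [ 0.1624  0.0004 -0.0003]
roll rad -0.06 offplane -0.002
roll rad 3.082 offplane 0.002
```

>>> apply_moves:
  commands:
    - [0.05,0,0,-0.06,1]
    - [0.1,0,0,-0.06,1]
    - [0.14,0,0,-0.06,1]
    - [0.162,0,0,-0.06,1]
    - [0.162,0,0,-0.06,1]
    - [0.162,0,0,-0.06,-1]
    - [0.162,0,0,-0.06,-1]
    - [0.162,0,0,-0.06,-1]
    - [0.162,0,0,-0.06,-1]
    - [0.162,0,0,-0.06,-1]
    - [0.162,0,0,-0.06,-1]
    - [0.162,0,0,-0.06,-1]
  newtons: 60

```text
time: 3.7
ee_pos: [0.4591, -0.3008, 0.0866]
tcp_rot: [-38.0, 89.9, -93.6]
wrist_force: [-1.7, -0.8, 6.2]
opening: 0.0275
```

```bash
python3 d.py 0.459 -0.300 0.104 g 34.4
```

```text
t 3.7 p [ 0.4591 -0.3008  0.0866] gp [ 0.4591 -0.3008  0.1056] q [-33.2   4.4  -6.5  79.   -0.1  22.4] F [-1.7 -0.8  6.2] open 0.0275
toolx [-0.    -0.002 -1.   ] y [ 0.825  0.565 -0.001] z [ 0.565 -0.825  0.002] lean 0.1 az -93.6 yaw_y 34.4
shift [ 0.0016  0.0003 -0.0007]
roll rad 0.0 offplane -0.001
roll rad -3.141 offplane 0.001
```

>>> apply_moves:
  commands:
    - [-0.03,0,0,0,-1]
    - [-0.04,-0.01,0.01,-0.1,-1]
    - [-0.04,-0.022,0.0236,-1.166,-1]
    - [-0.04,-0.022,0.0236,-1.166,-1]
    - [-0.04,-0.022,0.0236,-1.166,-1]
    - [-0.04,-0.022,0.0236,-1.166,-1]
    - [-0.04,-0.022,0.0236,-1.166,-1]
    - [-0.04,-0.022,0.0236,-1.166,-1]
    - [-0.04,-0.022,0.0236,-1.166,-1]
    - [-0.04,-0.022,0.0236,-1.166,-1]
    - [-0.04,-0.022,0.0236,-1.166,-1]
    - [-0.04,-0.022,0.0236,-1.166,-1]
  newtons: 90

```text
time: 4.9
ee_pos: [0.4543, -0.3326, 0.1265]
tcp_rot: [-113.1, 89.9, -102.1]
wrist_force: [1.0, 0.3, -3.2]
opening: 0.0271
```

```bash
python3 d.py 0.454 -0.333 0.1056 g 101.2
```

```text
t 4.9 p [ 0.4543 -0.3326  0.1265] gp [ 0.4543 -0.3325  0.1455] q [-36.2   5.9  -0.5  83.5  -0.1 -47.2] F [ 1.   0.3 -3.2] open 0.0271
toolx [-0.    -0.002 -1.   ] y [-0.191  0.982 -0.002] z [ 0.982  0.191 -0.001] lean 0.1 az -102.1 yaw_y 101.0
shift [ 0.0399 -0.0003 -0.0003]
roll rad -0.003 offplane -0.002
roll rad 3.138 offplane 0.002
```

>>> apply_moves:
  commands:
    - [0.02,0,0,0,-1]
    - [0.033,0,0,0,-1]
    - [0.039,0,0,0,-1]
    - [0.039,0,0,0,-1]
    - [0.039,0,0,0,1]
    - [0.039,0,0,0,1]
    - [0.039,0,0,0,1]
    - [0.039,0,0,0,1]
    - [0.0,0,0,0,1]
    - [-0.05,0,0,0,1]
    - [-0.1,0,0,0,1]
    - [-0.15,0,0,0,1]

```text
time: 6.1
ee_pos: [0.454, -0.3321, 0.2787]
tcp_rot: [-99.8, 89.9, -88.8]
wrist_force: [-0.3, -1.6, 0.9]
opening: 0.0853
```

```bash
python3 d.py 0.70 0.139 0.45 n 101.2
```

```text
t 6.1 p [ 0.454  -0.3321  0.2787] gp [ 0.454  -0.332   0.2977] q [-3.610e+01  8.100e+00  1.880e+01  1.006e+02 -1.000e-01 -4.710e+01] F [-0.3 -1.6  0.9] open 0.0853
toolx [ 0.    -0.002 -1.   ] y [-0.191  0.982 -0.002] z [ 0.982  0.191 -0.   ] lean 0.1 az -88.8 yaw_y 101.0
shift [-0.1724  0.415   0.3314]
roll rad -0.003 offplane -0.002
roll rad 3.138 offplane 0.002
```

>>> apply_moves:
  commands:
    - [-0.05,0,0,0,1]
    - [-0.1,0.04,0.01,0,1]
    - [-0.171,0.415,0.128,0,1]
    - [-0.171,0.415,0.128,0,1]
    - [-0.171,0.415,0.128,0,1]
    - [-0.171,0.415,0.128,0,1]
    - [-0.171,0.415,0.128,0,1]
    - [-0.171,0.415,0.128,0,1]
    - [-0.171,0.415,0.128,0,1]
    - [-0.171,0.415,0.128,0,1]
    - [-0.171,0.415,0.128,0,1]
    - [-0.171,0.415,0.128,0,1]

```text
time: 7.3
ee_pos: [0.5007, 0.1019, 0.4485]
tcp_rot: [-103.1, 89.9, -91.9]
wrist_force: [-0.4, -1.4, -0.1]
opening: 0.0853
```

>>> apply_moves:
  commands:
    - [0,0,0.4,0,1]
    - [0,0,0.4,0,1]
    - [0,0,0.4,0,1]
    - [0,0,0.4,0,1]
    - [0,0,0.4,0,1]
    - [0,0,0.4,0,1]
    - [0,0,0.4,0,1]
    - [0,0,0.4,0,1]

```text
time: 8.1
ee_pos: [0.5813, 0.1167, 0.4377]
tcp_rot: [-175.9, 88.0, -164.7]
wrist_force: [0.5, 0.2, -0.2]
opening: 0.0852
```

```bash
python3 d.py 0.70 0.139 0.45 n 101.2
```

```text
t 8.1 p [0.5813 0.1167 0.4377] gp [0.5819 0.1168 0.4567] q [ 1.140e+01  3.220e+01  7.080e+01  1.305e+02 -1.000e-01  2.000e-01] F [ 0.5  0.2 -0.2] open 0.0852
toolx [-0.033 -0.009 -0.999] y [-0.194  0.981 -0.002] z [ 0.98   0.194 -0.034] lean 2.0 az -164.7 yaw_y 101.2
shift [-0.0164 -0.0012  0.1203]
roll rad -0.0 offplane -0.002
roll rad 3.141 offplane 0.002
```

>>> apply_moves:
  commands:
    - [-0.3,0,-0.1,0,1]
    - [-0.3,0,-0.1,0,1]
    - [-0.3,0,-0.1,0,1]
    - [-0.3,0,-0.1,0,1]
    - [-0.3,0,-0.1,0,1]
    - [-0.3,0,-0.1,0,1]
    - [-0.3,0,-0.1,0,1]
    - [-0.3,0,-0.1,0,1]

```text
time: 8.9
ee_pos: [0.5559, 0.112, 0.4869]
tcp_rot: [-2.3, 87.1, 8.8]
wrist_force: [0.4, 0.5, 0.4]
opening: 0.0855
```

```bash
python3 d.py 0.70 0.139 0.45 n 101.2
```

```text
t 8.9 p [0.5559 0.112  0.4869] gp [0.555  0.1118 0.5059] q [ 1.150e+01  2.730e+01  7.070e+01  1.305e+02 -1.000e-01  3.000e-01] F [0.4 0.5 0.4] open 0.0855
toolx [ 0.05   0.008 -0.999] y [-0.194  0.981 -0.002] z [0.98  0.194 0.051] lean 2.9 az 8.8 yaw_y 101.2
shift [ 0.0443 -0.0014  0.1445]
roll rad -0.0 offplane -0.002
roll rad 3.141 offplane 0.002
```

>>> apply_moves:
  commands:
    - [-1.5,0,-0.8,0,1]
    - [-1.5,0,-0.8,0,1]
    - [-1.5,0,-0.8,0,1]
    - [-1.5,0,-0.8,0,1]

```text
time: 9.3
ee_pos: [0.527, 0.1065, 0.5336]
tcp_rot: [-0.7, 82.2, 10.5]
wrist_force: [0.0, -0.3, -0.2]
opening: 0.0852
```

```bash
python3 d.py 0.70 0.139 0.45 n 101.2
```

```text
t 9.3 p [0.527  0.1065 0.5336] gp [0.5245 0.1061 0.5524] q [ 1.150e+01  2.250e+01  7.070e+01  1.305e+02 -1.000e-01  3.000e-01] F [ 0.  -0.3 -0.2] open 0.0852
toolx [ 0.133  0.025 -0.991] y [-0.194  0.981 -0.002] z [0.972 0.193 0.135] lean 7.8 az 10.5 yaw_y 101.2
shift [ 0.1065 -0.0016  0.1632]
roll rad 0.0 offplane -0.002
roll rad -3.142 offplane 0.002
```

>>> apply_moves:
  commands:
    - [-1.5,0,-0.8,0,1]
    - [-1.5,0,-0.8,0,1]
    - [-1.5,0,-0.8,0,1]
    - [-1.5,0,-0.8,0,1]

```text
time: 9.7
ee_pos: [0.4944, 0.1003, 0.5772]
tcp_rot: [-0.3, 77.5, 10.9]
wrist_force: [-0.2, 0.1, 0.6]
opening: 0.0852
```

>>> apply_moves:
  commands:
    - [-1.5,0,-0.8,0,1]
    - [-1.5,0,-0.8,0,1]
    - [-1.5,0,-0.8,0,1]
    - [-1.5,0,-0.8,0,1]

```text
time: 10.1
ee_pos: [0.4585, 0.0933, 0.6179]
tcp_rot: [-0.1, 72.7, 11.1]
wrist_force: [0.3, -0.3, -0.6]
opening: 0.0855
```

>>> apply_moves:
  commands:
    - [-1.5,0,-0.8,0,1]
    - [-1.5,0,-0.8,0,1]
    - [-1.5,0,-0.8,0,1]
    - [-1.5,0,-0.8,0,1]

```text
time: 10.5
ee_pos: [0.4194, 0.0856, 0.6553]
tcp_rot: [0.0, 67.9, 11.2]
wrist_force: [-0.5, 0.7, -0.3]
opening: 0.0854
```

```bash
python3 d.py 0.454 -0.333 0.23 g 101.2
```

```text
t 10.5 p [0.4194 0.0856 0.6553] gp [0.4124 0.0842 0.6729] q [ 11.6   8.1  70.7 130.5  -0.2   0.4] F [-0.5  0.7 -0.3] open 0.0854
toolx [ 0.369  0.073 -0.926] y [-0.195  0.981  0.   ] z [0.909 0.18  0.377] lean 22.1 az 11.2 yaw_y 101.2
shift [ 0.3951 -0.4174 -0.2041]
roll rad 0.0 offplane 0.0
roll rad -3.141 offplane -0.0
```

```bash
cat > sc.py <<'E'
from m import *
for n in ["top","side"]:
    c=cams.camera(n); W=pts(c); H,S,V=cv2.split(cv2.cvtColor(c["frame"],cv2.COLOR_BGR2HSV)); z=W[...,2]
    roi=(W[...,0]>.38)&(W[...,0]<.58)&(W[...,1]<-.22)&(W[...,1]>-.43)
    print(n,"blk");comps(c,roi&(z>.035)&(z<.056)&(S<60),30)
    print("all");comps(c,roi&(z>.036)&(z<.054),30)
    print("handle");comps(c,roi&(H>5)&(H<16)&(S>200)&(z>.05),5)
E
python3 sc.py; python3 d.py 0.454 -0.333 0.23 g 101.2
```

```text
top blk
[404 207  21  13 163] [416. 213.] [ 488.4 -360.9] [31.9 51.1] 93.5 z [39. 43. 48.]
[377 211  26  17 222] [387. 219.] [ 476.1 -299.8] [30.4 67.8] 102.4 z [39. 43. 49.]
all
[377 207  48  21 418] [400. 216.] [ 481.5 -325.8] [ 30.6 121.1] 102.0 z [39. 44. 49.]
handle
[397 212  22  23 247] [407. 222.] [ 461.  -328.5] [28.4 58.2] 16.0 z [ 60. 105. 133.]
side blk
[302 288  11  11  33] [306. 292.] [ 485.4 -284.4] [ 9.1 38.2] 100.3 z [43. 45. 49.]
[309 308  20  23 226] [320. 319.] [ 488.3 -360.5] [34.5 49.4] 93.9 z [37. 45. 48.]
all
[294 287  22  16  57] [304. 293.] [ 484.9 -282.6] [29.6 59.9] 137.2 z [40. 45. 48.]
[307 304  23  27 254] [319. 318.] [ 486.5 -354.9] [35.2 61.1] 97.5 z [38. 45. 49.]
handle
[295 294  22  18 166] [307. 304.] [ 458.7 -341.4] [18.8 56.5] 169.7 z [ 58. 108. 135.]
t 10.6 p [0.4198 0.0856 0.6549] gp [0.4128 0.0843 0.6725] q [ 11.6   8.2  70.7 130.5  -0.2   0.4] F [-1.3  0.5  0.2] open 0.0856
toolx [ 0.369  0.073 -0.927] y [-0.194  0.981  0.   ] z [0.909 0.18  0.376] lean 22.1 az 11.2 yaw_y 101.2
shift [ 0.3948 -0.4174 -0.204 ]
roll rad 0.0 offplane 0.0
roll rad -3.141 offplane -0.0
```

>>> apply_moves:
  commands:
    - [0.39,-0.417,-0.25,0,1]
    - [0.39,-0.417,-0.25,0,1]
    - [0.39,-0.417,-0.25,0,1]
    - [0.39,-0.417,-0.25,0,1]
    - [0.39,-0.417,-0.25,0,1]
    - [0.39,-0.417,-0.25,0,1]
    - [0.39,-0.417,-0.25,0,1]
    - [0.39,-0.417,-0.25,0,1]
    - [0.39,-0.417,-0.25,0,1]
    - [0.39,-0.417,-0.25,0,1]
    - [0.39,-0.417,-0.25,0,1]
    - [0.39,-0.417,-0.25,0,1]

```text
time: 11.8
ee_pos: [0.4174, -0.2897, 0.2523]
tcp_rot: [0.3, 68.0, 11.5]
wrist_force: [0.5, -1.5, 0.5]
opening: 0.085
```

```bash
python3 d.py 0.454 -0.332 0.105 g 101.2
```

```text
t 11.8 p [ 0.4174 -0.2897  0.2523] gp [ 0.4105 -0.2911  0.2699] q [-44.8 -14.2  -8.2  83.3  18.2 -54. ] F [ 0.5 -1.5  0.5] open 0.085
toolx [ 0.367  0.074 -0.927] y [-0.194  0.981  0.002] z [0.91  0.179 0.375] lean 22.0 az 11.5 yaw_y 101.2
shift [ 0.1658 -0.0489 -0.0295]
roll rad -0.001 offplane 0.002
roll rad 3.141 offplane -0.002
```

>>> apply_moves:
  commands:
    - [0.03,-0.04,-0.025,0,1]
    - [0.04,-0.049,-0.029,0,1]
    - [0.08,-0.049,-0.029,0,1]
    - [0.13,-0.049,-0.029,0,1]
    - [0.166,-0.049,-0.029,0,1]
    - [0.166,-0.049,-0.029,0,1]
    - [0.166,-0.049,-0.029,0,-1]
    - [0.166,-0.049,-0.029,0,-1]
    - [0.166,-0.049,-0.029,0,-1]
    - [0.166,-0.049,-0.029,0,-1]
    - [0.166,-0.049,-0.029,0,-1]
    - [0.166,-0.049,-0.029,0,-1]
  newtons: 60

```text
time: 13.0
ee_pos: [0.4618, -0.3313, 0.0893]
tcp_rot: [-0.0, 67.9, 11.2]
wrist_force: [-3.1, 0.2, 7.3]
opening: 0.0271
```

```bash
python3 d.py 0.454 -0.332 0.18 g 101.2; python3 sc.py
```

```text
t 13.0 p [ 0.4618 -0.3313  0.0893] gp [ 0.4548 -0.3326  0.1069] q [-44.6  -6.1 -19.3  63.9  18.1 -53.7] F [-3.1  0.2  7.3] open 0.0271
toolx [ 0.369  0.073 -0.927] y [-0.194  0.981 -0.   ] z [0.909 0.18  0.376] lean 22.1 az 11.2 yaw_y 101.2
shift [-0.068   0.0008  0.0269]
roll rad -0.0 offplane -0.0
roll rad 3.141 offplane 0.0
top blk
[404 207  21  12 159] [416. 212.] [ 489.7 -360.3] [29.3 51.8] 93.8 z [40. 43. 48.]
[377 211  26  16 225] [387. 219.] [ 476.3 -299.1] [30.  66.4] 101.4 z [38. 43. 49.]
all
[377 207  48  20 410] [400. 216.] [ 481.5 -325.8] [ 31.2 121. ] 100.3 z [39. 44. 50.]
handle
[397 212  22  16 173] [407. 220.] [ 467.9 -328.7] [27.6 46.7] 18.7 z [ 58. 100. 133.]
side blk
[309 308  20  26 227] [320. 320.] [ 482.6 -360.6] [46.6 51. ] 100.5 z [36. 45. 48.]
all
[310 307  20  25 240] [319. 318.] [ 487.4 -360. ] [36.6 49.9] 101.1 z [39. 45. 48.]
handle
[312 302   5   8  12] [314. 306.] [ 464.9 -364.4] [11.6 72.3] 58.1 z [ 59.  96. 182.]
```

```bash
cat > b.py <<'E'
# scraper origin targets in board frame -> tool shifts from now. args: bx,by,sole(mm) ...
import sys,numpy as np
from d import *
o=bot.get_obs();R=Ro.from_euler("xyz",o["tcp_rot"],degrees=True).as_matrix();p=np.array(o["ee_pos"])
a=np.radians(11.2);u=np.array([np.cos(a),np.sin(a),0]);v=np.array([-u[1],u[0],0]);B=np.array([.6575,.0038,0])
OFF=.0205*u+.0009*v+np.array([0,0,.004-.0893])
s=p+OFF-B;print("now board",np.round([s@u*1000,s@v*1000,s[2]*1000],1),"q",np.round(o["q"],1),"F",np.round(o["wrist_force"],1),"rot",np.round(o["tcp_rot"],1),"t",o["time"],"open",o["opening"])
for w in sys.argv[1:]:
    x,y,z=[float(k)/1000 for k in w.split(",")]
    print(w,np.round(R.T@(B+x*u+y*v+np.array([0,0,z])-OFF-p),4).tolist())
E
python3 b.py=0 2>/dev/null; python3 b.py -- 2>/dev/null; python3 b.py "-20,-73,120" "75,-73,58"
```

```text
now board [-236.5 -289.8    4. ] q [-44.6  -6.1 -19.3  63.9  18.1 -53.7] F [-2.3  0.9  5.5] rot [-0.  67.9 11.1] t 13.1 open 0.027429296152025783
now board [-236.5 -289.8    4. ] q [-44.6  -6.1 -19.3  63.9  18.1 -53.7] F [-2.3  0.9  5.5] rot [-0.  67.9 11.1] t 13.1 open 0.027429296152025783
-20,-73,120 [-0.0261, 0.2169, 0.2442]
75,-73,58 [0.0671, 0.217, 0.3088]
```

>>> apply_moves:
  commands:
    - [-0.045,0,0.018,0,-1]
    - [-0.09,0,0.037,0,-1]
    - [-0.1,0.02,0.06,0,-1]
    - [-0.026,0.217,0.244,0,-1]
    - [-0.026,0.217,0.244,0,-1]
    - [-0.026,0.217,0.244,0,-1]
    - [-0.026,0.217,0.244,0,-1]
    - [-0.026,0.217,0.244,0,-1]
    - [-0.026,0.217,0.244,0,-1]
    - [-0.026,0.217,0.244,0,-1]
    - [-0.026,0.217,0.244,0,-1]
    - [-0.026,0.217,0.244,0,-1]
  newtons: 90

```text
time: 14.3
ee_pos: [0.6314, -0.0772, 0.2049]
tcp_rot: [-0.0, 67.9, 11.1]
wrist_force: [-0.7, -0.3, -2.7]
opening: 0.027
```

```bash
python3 b.py "50,-73,60" "75,-73,58" "75,-73,41"
python3 - <<'E'
from h import *
c=cams.camera("side"); cv2.imwrite("pics/s1.png",cv2.resize(c["frame"][120:330,200:480],(784,588)))
E
```

```text
now board [-20.8 -73.5 119.6] q [-10.5  -4.8  -5.9  68.2   8.  -20.2] F [-0.7 -0.3 -2.7] rot [-0.  67.9 11.1] t 14.3 open 0.027020184328376717
50,-73,60 [0.0819, 0.0006, 0.0433]
75,-73,58 [0.0931, 0.0007, 0.0657]
75,-73,41 [0.1089, 0.0007, 0.0593]
```

View pics/s1.png

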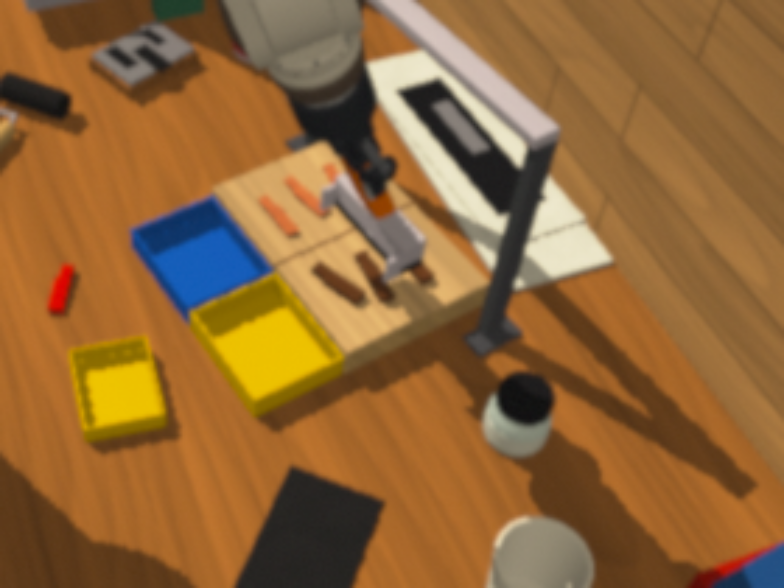

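The scraper is level in the hand at about (375,215), over the middle of the board and well in front of the lamp bar. I go down first, then in under the bar.

>>> apply_moves:
  commands:
    - [0.028,0,-0.011,0,-1]
    - [0.056,0,-0.022,0,-1]
    - [0.062,0,-0.005,0,-1]
    - [0.073,0,0.02,0,-1]
    - [0.082,0,0.043,0,-1]
    - [0.093,0,0.0657,0,-1]
    - [0.093,0,0.0657,0,-1]
    - [0.1,0,0.062,0,-1]
    - [0.106,0,0.0605,0,-1]
    - [0.109,0,0.0593,0,-1]
    - [0.109,0,0.0593,0,-1]

```text
time: 15.45
ee_pos: [0.7249, -0.0594, 0.1261]
tcp_rot: [-0.0, 67.9, 11.0]
wrist_force: [0.2, -0.3, -3.8]
opening: 0.0269
```

```bash
python3 b.py "75,-73,40" "-101,-73,40"
```

```text
now board [ 74.4 -74.2  40.8] q [ -7.3   7.6  -2.   59.3   6.8 -17.1] F [ 0.2 -0.3 -3.8] rot [-0.  67.9 11. ] t 15.45 open 0.026903233066702486
75,-73,40 [0.001, 0.0012, 0.0003]
-101,-73,40 [-0.0651, 0.0008, -0.1629]
```

>>> apply_moves:
  commands:
    - [0.0015,0.001,0,0,-1]
    - [-0.004,0.001,-0.015,0,-1]
    - [-0.01,0.001,-0.03,0,-1]
    - [-0.016,0.001,-0.045,0,-1]
    - [-0.022,0.001,-0.06,0,-1]
    - [-0.028,0.001,-0.075,0,-1]
    - [-0.034,0.001,-0.09,0,-1]
    - [-0.04,0.001,-0.105,0,-1]
    - [-0.0465,0.001,-0.12,0,-1]
    - [-0.0525,0.001,-0.135,0,-1]
    - [-0.0585,0.001,-0.15,0,-1]
    - [-0.064,0.001,-0.163,0,-1]

```text
time: 16.65
ee_pos: [0.5527, -0.0921, 0.1253]
tcp_rot: [-0.1, 67.8, 10.9]
wrist_force: [1.0, 0.4, -1.9]
opening: 0.0269
```

```bash
python3 b.py "-115,-73,40.5"  "-60,-73,90"
python3 - <<'E'
from h import *
c=cams.camera("side"); cv2.imwrite("pics/s2.png",cv2.resize(c["frame"][150:290,220:407],(784,588)))
E
```

```text
now board [-100.9  -72.9   40. ] q [-14.1 -14.8 -23.4  61.2   9.2 -23.6] F [ 1.   0.4 -1.9] rot [-0.1 67.8 10.9] t 16.65 open 0.026882092950552824
-115,-73,40.5 [-0.0058, -0.0002, -0.0128]
-60,-73,90 [-0.0309, -0.0001, 0.0568]
```

View pics/s2.png

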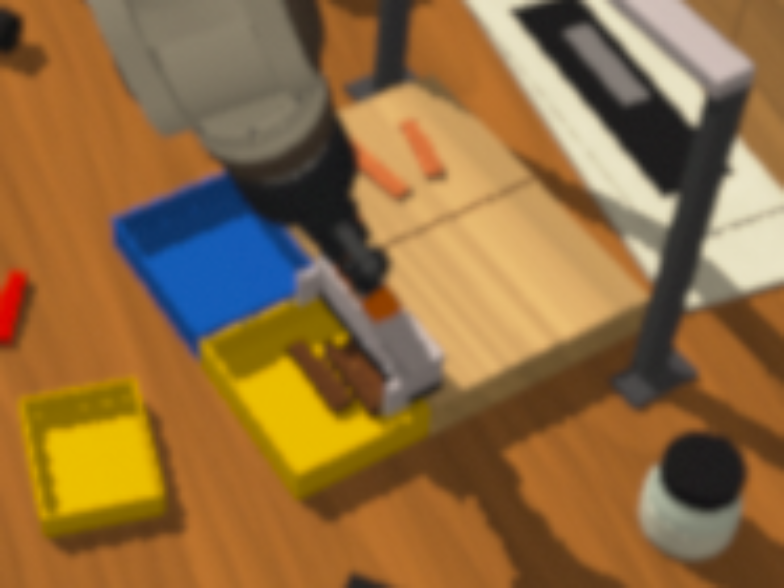

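Two wood pieces lie in the yellow tray at about (330,375), and the third is at the scraper's face at the edge. I push on a little, then lift and check.

>>> apply_moves:
  commands:
    - [-0.003,0,-0.006,0,-1]
    - [-0.0055,0,-0.012,0,-1]
    - [-0.0055,0,-0.012,0,-1]
    - [-0.03,0,0.0,0,-1]
    - [-0.061,0,0.011,0,-1]
    - [-0.061,0,0.011,0,-1]

```text
time: 17.3
ee_pos: [0.5409, -0.0952, 0.191]
tcp_rot: [-0.6, 67.5, 10.5]
wrist_force: [0.9, -0.4, -3.3]
opening: 0.0272
```

```bash
python3 b.py "-20,65,110"  "-20,65,58" "50,65,58" "75,65,58" "75,65,40"
cat > pc.py <<'E'
from m import *
for n in ["top","side"]:
    c=cams.camera(n); W=pts(c); H,S,V=cv2.split(cv2.cvtColor(c["frame"],cv2.COLOR_BGR2HSV)); z=W[...,2]
    a=np.radians(11.2);X=W[...,0]-.6575;Y=W[...,1]-.0038;bx=X*np.cos(a)+Y*np.sin(a);by=-X*np.sin(a)+Y*np.cos(a)
    roi=(abs(by)<145)&(bx>-.21)&(bx<.1)&(abs(by)<.145)&(z<.07)
    for nm,k in (("wood",(V<110)&(S>90)&(H<18)),("copper",(H<14)&(S>95)&(V>140))):
        m=(roi&k).astype(np.uint8); k2,L,St,C=cv2.connectedComponentsWithStats(m)
        for i in range(1,k2):
            if St[i,4]>=15:
                q=L==i; print(n,nm,St[i,4],"bx",np.round(np.nanpercentile(bx[q],[5,95])*1000),"by",np.round(np.nanpercentile(by[q],[5,95])*1000),"z",np.round(np.nanpercentile(z[q],[5,95])*1000))
E
python3 pc.py
```

```text
now board [-113.1  -73.5  105.7] q [-14.9 -16.8 -17.7  68.5   9.4 -24.3] F [ 0.9 -0.4 -3.3] rot [-0.6 67.5 10.5] t 17.3 open 0.027166943239104766
-20,65,110 [0.0311, 0.1388, 0.0875]
-20,65,58 [0.0791, 0.139, 0.0676]
50,65,58 [0.1059, 0.1391, 0.1323]
75,65,58 [0.1155, 0.1392, 0.1554]
75,65,40 [0.1321, 0.1393, 0.1485]
top copper 145 bx [24. 45.] by [41. 93.] z [38. 50.]
top copper 162 bx [-18.  -1.] by [36. 98.] z [40. 49.]
top copper 154 bx [-61. -47.] by [28. 87.] z [38. 50.]
top copper 53 bx [-208. -100.] by [134. 143.] z [-5.  4.]
side wood 188 bx [-180.   80.] by [-145. -138.] z [-2.  7.]
side wood 168 bx [-145. -111.] by [-107.  -41.] z [ 9. 25.]
side copper 62 bx [26. 44.] by [42. 93.] z [42. 51.]
side copper 75 bx [-17.  -2.] by [38. 97.] z [43. 50.]
```

>>> apply_moves:
  commands:
    - [0.031,0.139,0.0875,0,-1]
    - [0.031,0.139,0.0875,0,-1]
    - [0.031,0.139,0.0875,0,-1]
    - [0.031,0.139,0.0875,0,-1]
    - [0.055,0.139,0.0775,0,-1]
    - [0.079,0.139,0.0676,0,-1]
    - [0.089,0.139,0.09,0,-1]
    - [0.098,0.139,0.112,0,-1]
    - [0.106,0.139,0.132,0,-1]
    - [0.1155,0.139,0.1554,0,-1]
    - [0.1155,0.139,0.1554,0,-1]

```text
time: 18.5
ee_pos: [0.6978, 0.078, 0.1346]
tcp_rot: [-0.1, 68.0, 11.0]
wrist_force: [-1.0, -0.6, -2.4]
opening: 0.0271
```

```bash
python3 b.py "75,65,39.8" "-101,65,39.8" "-113,65,39.8"; python3 d.py 0 0 0 n 101.2|sed -n 2p
```

```text
now board [74.4 65.9 49.3] q [ 5.6  3.3 -5.9 58.9  2.  -5.1] F [-1.  -0.6 -2.4] rot [-0.1 68.  11. ] t 18.5 open 0.027086537910867372
75,65,39.8 [0.009, -0.0009, -0.003]
-101,65,39.8 [-0.0569, -0.0012, -0.1662]
-113,65,39.8 [-0.0614, -0.0013, -0.1773]
toolx [ 0.368  0.071 -0.927] y [-0.192  0.981 -0.001] z [0.91  0.178 0.375] lean 22.0 az 11.0 yaw_y 101.1
```

>>> apply_moves:
  commands:
    - [0.005,-0.001,-0.002,0,-1]
    - [0.009,-0.001,-0.003,0,-1]
    - [0.009,-0.001,-0.003,0,-1]

```text
time: 18.8
ee_pos: [0.698, 0.0771, 0.1254]
tcp_rot: [-0.1, 68.0, 11.0]
wrist_force: [-1.8, 0.2, 3.2]
opening: 0.027
```

>>> apply_moves:
  commands:
    - [-0.005,0,-0.015,0,-1]
    - [-0.011,0,-0.03,0,-1]
    - [-0.017,0,-0.045,0,-1]
    - [-0.023,0,-0.06,0,-1]
    - [-0.029,0,-0.075,0,-1]
    - [-0.035,0,-0.09,0,-1]
    - [-0.041,0,-0.105,0,-1]
    - [-0.047,0,-0.12,0,-1]
    - [-0.0535,0,-0.135,0,-1]
    - [-0.0595,0,-0.15,0,-1]
    - [-0.065,0,-0.163,0,-1]
    - [-0.0705,0,-0.175,0,-1]

```text
time: 20.0
ee_pos: [0.5117, 0.0406, 0.1245]
tcp_rot: [-0.1, 67.9, 11.0]
wrist_force: [0.8, 0.7, -3.7]
opening: 0.0267
```

```bash
python3 b.py "-114,65,39.8" "-114,65,110"; python3 pc.py
python3 - <<'E'
from h import *
c=cams.camera("side"); cv2.imwrite("pics/s3.png",cv2.resize(c["frame"][150:290,220:407],(784,588)))
E
```

```text
now board [-115.3   65.3   39.2] q [  2.8 -23.3 -29.9  61.6   3.   -7.6] F [ 0.8  0.7 -3.7] rot [-0.1 67.9 11. ] t 20.0 open 0.026655103176800022
-114,65,39.8 [-0.0, -0.0003, 0.0015]
-114,65,110 [-0.0651, -0.0004, 0.0279]
top wood 173 bx [-124. -103.] by [-104.  -50.] z [12. 25.]
top wood 114 bx [-145. -133.] by [-88. -32.] z [ 7. 17.]
side wood 188 bx [-181.   77.] by [-144. -138.] z [-2.  6.]
side wood 210 bx [-144. -110.] by [-105.  -39.] z [11. 25.]
side copper 20 bx [-137. -129.] by [43. 68.] z [ 9. 21.]
```

View pics/s3.png

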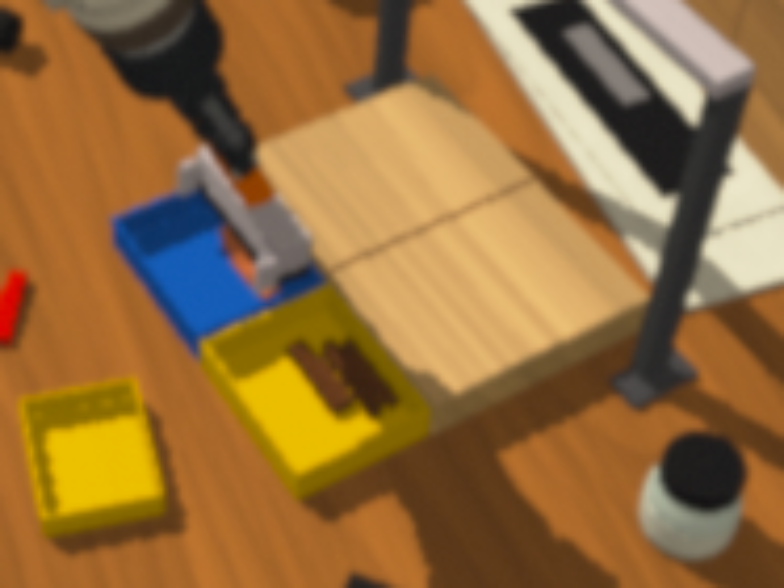

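The board is clear. The wood lies in the yellow tray at about (340,375), and the copper is under the scraper in the blue tray at about (250,270). I lift and carry the scraper back over the mat.

>>> apply_moves:
  commands:
    - [-0.033,0,0.015,0,-1]
    - [-0.065,0,0.028,0,-1]
    - [-0.065,0,0.028,0,-1]

```text
time: 20.45
ee_pos: [0.5158, 0.0412, 0.1999]
tcp_rot: [-0.2, 67.6, 10.9]
wrist_force: [0.7, 0.5, -3.0]
opening: 0.027
```

```bash
python3 b.py "-236.5,-289.8,100"; python3 pc.py
```

```text
now board [-111.3   65.1  114.6] q [  2.9 -22.8 -21.3  69.2   3.   -7.6] F [ 0.7  0.5 -3. ] rot [-0.2 67.6 10.9] t 20.45 open 0.02702045318421467
-236.5,-289.8,100 [-0.0335, -0.3552, -0.1207]
top wood 32 bx [-102.  -67.] by [-4.  1.] z [-3. 46.]
top wood 173 bx [-124. -103.] by [-105.  -52.] z [ 9. 26.]
top wood 114 bx [-145. -133.] by [-89. -32.] z [ 8. 17.]
side wood 28 bx [-94. -74.] by [-4. 45.] z [33. 44.]
side wood 151 bx [-93.  85.] by [-145. -138.] z [-1.  8.]
side wood 186 bx [-145. -110.] by [-107.  -41.] z [11. 26.]
side wood 45 bx [-194. -113.] by [-145. -140.] z [-2.  5.]
side copper 174 bx [-134. -102.] by [33. 96.] z [ 8. 19.]
side copper 16 bx [-210. -206.] by [ 73. 133.] z [-1.  4.]
```

>>> apply_moves:
  commands:
    - [-0.0335,-0.355,-0.121,0,-1]
    - [-0.0335,-0.355,-0.121,0,-1]
    - [-0.0335,-0.355,-0.121,0,-1]
    - [-0.0335,-0.355,-0.121,0,-1]
    - [-0.0335,-0.355,-0.121,0,-1]
    - [-0.0335,-0.355,-0.121,0,-1]
    - [-0.0335,-0.355,-0.121,0,-1]
    - [-0.0335,-0.355,-0.121,0,-1]
    - [-0.0335,-0.355,-0.121,0,-1]
    - [-0.0335,-0.355,-0.121,0,-1]
    - [-0.0335,-0.355,-0.121,0,-1]

```text
time: 21.65
ee_pos: [0.4594, -0.3304, 0.1793]
tcp_rot: [0.1, 68.0, 11.2]
wrist_force: [0.5, 0.2, -3.7]
opening: 0.0273
```

```bash
python3 b.py "-236.5,-289.8,30" "-236.5,-289.8,4.5"; python3 d.py 0 0 0 n 101.2
```

```text
now board [-238.7 -288.4   94. ] q [-44.7  -7.2 -10.4  74.1  18.1 -53.8] F [ 0.5  0.2 -3.7] rot [ 0.1 68.  11.2] t 21.65 open 0.027272172005177592
-236.5,-289.8,30 [0.0602, -0.0014, -0.0219]
-236.5,-289.8,4.5 [0.0839, -0.0015, -0.0315]
t 21.65 p [ 0.4594 -0.3304  0.1793] gp [ 0.4525 -0.3317  0.197 ] q [-44.7  -7.2 -10.4  74.1  18.1 -53.8] F [ 0.5  0.2 -3.7] open 0.0273
toolx [ 0.367  0.073 -0.927] y [-0.192  0.981  0.001] z [0.91  0.178 0.374] lean 22.0 az 11.2 yaw_y 101.1
shift [ 0.0216  0.4124 -0.4264]
roll rad -0.002 offplane 0.0
roll rad 3.14 offplane -0.0
```

Place, release, and retreat along the tool axis.

>>> apply_moves:
  commands:
    - [0.03,-0.001,-0.011,0,-1]
    - [0.06,-0.0015,-0.022,0,-1]
    - [0.078,-0.0015,-0.029,0,-1]
    - [0.084,-0.0015,-0.0315,0,-1]
    - [0.084,-0.0015,-0.0315,0,-1]
    - [0.084,-0.0015,-0.0315,0,1]
    - [0.084,-0.0015,-0.0315,0,1]
    - [0.084,-0.0015,-0.0315,0,1]
    - [0.084,-0.0015,-0.0315,0,1]
    - [0.04,-0.0015,-0.0315,0,1]
    - [-0.01,-0.0015,-0.0315,0,1]
    - [-0.05,-0.0015,-0.0315,0,1]

```text
time: 22.85
ee_pos: [0.4121, -0.3412, 0.2164]
tcp_rot: [-0.0, 68.0, 11.1]
wrist_force: [0.7, -1.4, 0.2]
opening: 0.0853
```

```bash
python3 d.py 0.5 0.1 0.6 n 101.2
```

```text
t 22.85 p [ 0.4121 -0.3412  0.2164] gp [ 0.4051 -0.3425  0.234 ] q [-49.7  -9.8  -8.4  80.1  19.1 -58.9] F [ 0.7 -1.4  0.2] open 0.0853
toolx [ 0.368  0.072 -0.927] y [-0.192  0.981 -0.   ] z [0.91  0.179 0.375] lean 22.0 az 11.1 yaw_y 101.1
shift [-0.2914  0.4159  0.3026]
roll rad -0.002 offplane -0.001
roll rad 3.14 offplane 0.001
```

>>> apply_moves:
  commands:
    - [-0.08,0.02,0.01,0,1]
    - [-0.34,0.4175,0.235,0,1]
    - [-0.34,0.4175,0.235,0,1]
    - [-0.34,0.4175,0.235,0,1]
    - [-0.34,0.4175,0.235,0,1]
    - [-0.34,0.4175,0.235,0,1]
    - [-0.34,0.4175,0.235,0,1]
    - [-0.34,0.4175,0.235,0,1]
    - [-0.34,0.4175,0.235,0,1]
    - [-0.34,0.4175,0.235,0,1]
    - [-0.34,0.4175,0.235,0,1]
    - [-0.34,0.4175,0.235,0,1]

```text
time: 24.05
ee_pos: [0.4193, 0.082, 0.6172]
tcp_rot: [-0.0, 67.8, 11.1]
wrist_force: [1.1, -0.3, 0.9]
opening: 0.0852
```

```bash
python3 d.py 0.42 0.086 0.62 n 101.2
```

```text
t 24.05 p [0.4193 0.082  0.6172] gp [0.4123 0.0806 0.6348] q [ 1.100e+01 -2.700e+00  5.010e+01  1.206e+02  0.000e+00 -1.000e-01] F [ 1.1 -0.3  0.9] open 0.0852
toolx [ 0.37   0.073 -0.926] y [-0.193  0.981 -0.   ] z [0.909 0.179 0.377] lean 22.2 az 11.1 yaw_y 101.1
shift [-0.002   0.0038  0.0024]
roll rad -0.001 offplane -0.001
roll rad 3.14 offplane 0.001
```

>>> apply_moves:
  commands:
    - [0.02,0,0.85,0,1]
    - [0.02,0,0.85,0,1]
    - [0.02,0,0.85,0,1]
    - [0.02,0,0.85,0,1]
    - [0.02,0,0.85,0,1]
    - [0.02,0,0.85,0,1]

```text
time: 24.65
ee_pos: [0.5621, 0.1091, 0.611]
tcp_rot: [-0.0, 65.9, 11.1]
wrist_force: [0.2, 0.1, -0.1]
opening: 0.0857
```

```bash
python3 d.py 0.42 0.086 0.62 n 101.2
```

```text
t 24.65 p [0.5621 0.1091 0.611 ] gp [0.5545 0.1076 0.6283] q [ 1.100e+01  1.680e+01  7.070e+01  1.199e+02  1.000e-01 -2.000e-01] F [ 0.2  0.1 -0.1] open 0.0857
toolx [ 0.4    0.079 -0.913] y [-0.193  0.981 -0.   ] z [0.896 0.176 0.408] lean 24.1 az 11.1 yaw_y 101.1
shift [-0.0669  0.0047 -0.1277]
roll rad -0.001 offplane -0.001
roll rad 3.14 offplane 0.001
```

>>> apply_moves:
  commands:
    - [-0.11,0,-0.126,0,1]
    - [-0.11,0,-0.126,0,1]
    - [-0.11,0,-0.126,0,1]
    - [-0.11,0,-0.126,0,1]
    - [-0.11,0,-0.126,0,1]

```text
time: 25.15
ee_pos: [0.4021, 0.0777, 0.6629]
tcp_rot: [-0.0, 65.5, 11.1]
wrist_force: [1.5, -0.8, 0.7]
opening: 0.0853
```

```bash
python3 d.py 0.42 0.086 0.62 n 101.2
```

```text
t 25.15 p [0.4021 0.0777 0.6629] gp [0.3944 0.0762 0.6802] q [ 1.090e+01  2.400e+00  6.420e+01  1.273e+02  1.000e-01 -2.000e-01] F [ 1.5 -0.8  0.7] open 0.0853
toolx [ 0.406  0.08  -0.91 ] y [-0.193  0.981 -0.   ] z [0.893 0.176 0.414] lean 24.5 az 11.1 yaw_y 101.1
shift [ 0.047   0.0047 -0.0003]
roll rad -0.001 offplane -0.001
roll rad 3.14 offplane 0.001
```

>>> apply_moves:
  commands:
    - [0.32,0,0.75,0,1]
    - [0.32,0,0.75,0,1]
    - [0.32,0,0.75,0,1]

```text
time: 25.45
ee_pos: [0.5426, 0.1054, 0.6269]
tcp_rot: [-0.0, 64.8, 11.1]
wrist_force: [-1.1, 0.3, 0.2]
opening: 0.0857
```

```bash
python3 d.py 0.42 0.086 0.62 n 101.2
```

```text
t 25.45 p [0.5426 0.1054 0.6269] gp [0.5346 0.1038 0.6441] q [ 1.100e+01  1.480e+01  7.060e+01  1.205e+02  1.000e-01 -2.000e-01] F [-1.1  0.3  0.2] open 0.0857
toolx [ 0.418  0.082 -0.905] y [-0.193  0.981 -0.   ] z [0.888 0.175 0.426] lean 25.2 az 11.1 yaw_y 101.1
shift [-0.0466  0.0047 -0.1151]
roll rad -0.001 offplane -0.001
roll rad 3.14 offplane 0.001
```

```bash
cat > k.py <<'E'
import numpy as np
from scipy.optimize import least_squares
D=np.array([[5.01,10.03,95.1,.5498,.2306],[5.2,12.1,97,.5485,.2474],[4.4,-6.5,79,.5489,.0866],[8.1,18.8,100.6,.5625,.2787],[32.2,70.8,130.5,.5929,.4377],[27.3,70.7,130.5,.5671,.4869],[22.5,70.7,130.5,.5377,.5336],[8.1,70.7,130.5,.428,.6553],[-2.7,50.1,120.6,.4272,.6172],[16.8,70.7,119.9,.5726,.611],[2.4,64.2,127.3,.4095,.6629],[14.8,70.6,120.5,.5527,.6269]])
def fk(p,q):
    q=np.radians(q);a=q[...,0];e=q[...,1]-a;d=q[...,2]-e
    rs,zs,L1,o,L2,L3=p
    el=np.stack([rs+L1*np.sin(a),zs+L1*np.cos(a)],-1)
    w=el+np.stack([L2*np.cos(e)-o*np.sin(e),L2*np.sin(e)+o*np.cos(e)],-1)
    t=w+L3*np.stack([np.cos(d),-np.sin(d)],-1)
    return el,w,t
f=lambda p:(fk(p,D[:,:3])[2]-D[:,3:]).ravel()
s=least_squares(f,[0,.16,.45,0,.4,.25]);p=s.x
if __name__=="__main__":
    print(np.round(p,4),"rms",np.sqrt(np.mean(s.fun**2)))
    lo=[-48.56,-65.8,-126];hi=[103.87,70.77,130.5]
    for lean in (22,10,0):
      for z in (.2,.3,.4,.5,.6):
        out=[]
        for r in np.arange(.05,.8,.05):
            g=least_squares(lambda x:np.r_[fk(p,np.array([x[0],x[1],90-lean-x[0]+x[1]]))[2]-[r,z]],[0,0])
            x=g.x;q4=90-lean-x[0]+x[1]
            if g.cost<1e-8 and lo[0]<x[0]<hi[0] and lo[1]<x[1]<hi[1] and q4<hi[2]: out.append((round(r,2),np.round([x[0],x[1],q4]).astype(int).tolist(),np.round(fk(p,np.array([x[0],x[1],q4]))[1],2).tolist()))
        print(lean,z,out[:2],out[-1:])
E
python3 k.py
```

```text
[2.000e-04 1.595e-01 4.205e-01 3.560e-02 5.184e-01 4.287e-01] rms 0.0003089231680636942
22 0.2 [(np.float64(0.35), [-47, -34, 81], [0.19, 0.6]), (np.float64(0.4), [-40, -31, 77], [0.24, 0.6])] [(np.float64(0.75), [10, 8, 67], [0.59, 0.6])]
22 0.3 [(np.float64(0.3), [-48, -22, 94], [0.14, 0.7]), (np.float64(0.35), [-42, -20, 90], [0.19, 0.7])] [(np.float64(0.75), [12, 22, 78], [0.59, 0.7])]
22 0.4 [(np.float64(0.25), [-46, -8, 105], [0.09, 0.8]), (np.float64(0.3), [-40, -7, 102], [0.14, 0.8])] [(np.float64(0.75), [18, 41, 91], [0.59, 0.8])]
22 0.5 [(np.float64(0.1), [-48, 9, 125], [-0.06, 0.9]), (np.float64(0.15), [-44, 9, 121], [-0.01, 0.9])] [(np.float64(0.7), [21, 59, 106], [0.54, 0.9])]
22 0.6 [(np.float64(0.2), [-27, 32, 127], [0.04, 1.0]), (np.float64(0.25), [-23, 33, 125], [0.09, 1.0])] [(np.float64(0.55), [13, 65, 120], [0.39, 1.0])]
10 0.2 [(np.float64(0.25), [-48, -31, 96], [0.18, 0.62]), (np.float64(0.3), [-41, -29, 92], [0.23, 0.62])] [(np.float64(0.75), [23, 27, 84], [0.68, 0.62])]
10 0.3 [(np.float64(0.2), [-48, -19, 109], [0.13, 0.72]), (np.float64(0.25), [-42, -17, 105
[... 322 characters left out ...]
0.92])] [(np.float64(0.6), [24, 66, 123], [0.53, 0.92])]
10 0.6 [] []
0 0.2 [(np.float64(0.2), [-44, -29, 105], [0.2, 0.63]), (np.float64(0.25), [-37, -26, 101], [0.25, 0.63])] [(np.float64(0.75), [36, 46, 100], [0.75, 0.63])]
0 0.3 [(np.float64(0.15), [-44, -17, 117], [0.15, 0.73]), (np.float64(0.2), [-38, -15, 114], [0.2, 0.73])] [(np.float64(0.7), [33, 53, 111], [0.7, 0.73])]
0 0.4 [(np.float64(0.1), [-42, -2, 129], [0.1, 0.83]), (np.float64(0.15), [-37, -1, 126], [0.15, 0.83])] [(np.float64(0.6), [23, 52, 119], [0.6, 0.83])]
0 0.5 [(np.float64(0.3), [-11, 29, 129], [0.3, 0.93]), (np.float64(0.35), [-5, 34, 128], [0.35, 0.93])] [(np.float64(0.45), [10, 49, 129], [0.45, 0.93])]
0 0.6 [] []
```

>>> apply_moves:
  commands:
    - [0.357,0,-0.337,0,1]
    - [0.357,0,-0.337,0,1]
    - [0.357,0,-0.337,0,1]
    - [0.357,0,-0.337,0,1]
    - [0.357,0,-0.337,0,1]
    - [0.357,0,-0.337,0,1]
    - [0.357,0,-0.337,0,1]
    - [0.357,0,-0.337,0,1]
    - [0.357,0,-0.337,0,1]
    - [0.357,0,-0.337,0,1]
    - [0.357,0,-0.337,0,1]

```text
time: 26.55
ee_pos: [0.4061, 0.0785, 0.2006]
tcp_rot: [0.0, 64.9, 11.1]
wrist_force: [0.5, -0.7, 0.6]
opening: 0.0855
```

>>> apply_moves:
  commands:
    - [-0.42,0,-0.9,0,1]
    - [-0.42,0,-0.9,0,1]
    - [-0.42,0,-0.9,0,1]
    - [-0.42,0,-0.9,0,1]

```text
time: 26.95
ee_pos: [0.3193, 0.06, 0.2434]
tcp_rot: [0.1, 68.1, 11.3]
wrist_force: [-0.6, 0.5, 0.5]
opening: 0.0857
```

```bash
python3 d.py 0.42 0.086 0.16 n 101.2
```

```text
t 26.95 p [0.3193 0.06   0.2434] gp [0.3123 0.0586 0.261 ] q [ 10.3 -48.4 -29.4  87.1   0.3  -0.7] F [-0.6  0.5  0.5] open 0.0857
toolx [ 0.366  0.073 -0.928] y [-0.193  0.981  0.001] z [0.91  0.179 0.373] lean 21.9 az 11.3 yaw_y 101.1
shift [0.1161 0.006  0.0652]
roll rad -0.001 offplane 0.0
roll rad 3.14 offplane -0.0
```

>>> apply_moves:
  commands:
    - [-0.15,0,-1.0,0,1]
    - [-0.15,0,-1.0,0,1]
    - [-0.15,0,-1.0,0,1]
    - [-0.15,0,-1.0,0,1]

```text
time: 27.35
ee_pos: [0.2812, 0.0451, 0.2703]
tcp_rot: [0.8, 71.3, 12.0]
wrist_force: [0.6, 0.0, -0.0]
opening: 0.0854
```

>>> apply_moves:
  commands:
    - [-0.1,0,-1.0,0,1]
    - [-0.1,0,-1.0,0,1]
    - [-0.1,0,-1.0,0,1]
    - [-0.1,0,-1.0,0,1]

```text
time: 27.75
ee_pos: [0.2314, -0.0005, 0.3092]
tcp_rot: [4.5, 74.0, 16.0]
wrist_force: [-0.3, -0.8, -0.6]
opening: 0.0854
```

```bash
python3 d.py 0.42 0.086 0.16 n 101.2
```

```text
t 27.75 p [ 0.2314 -0.0005  0.3092] gp [ 0.2264 -0.0019  0.3275] q [ -8.1 -48.5 -19.3 104.5   6.5 -18.8] F [-0.3 -0.8 -0.6] open 0.0854
toolx [ 0.265  0.076 -0.961] y [-0.203  0.979  0.022] z [0.943 0.189 0.275] lean 16.0 az 16.0 yaw_y 101.7
shift [0.2    0.0432 0.153 ]
roll rad 0.002 offplane 0.023
roll rad -3.139 offplane -0.023
```

>>> apply_moves:
  commands:
    - [0.215,0.072,0.097,0,1]
    - [0.215,0.072,0.097,0,1]
    - [0.215,0.072,0.097,0,1]
    - [0.215,0.072,0.097,0,1]
    - [0.215,0.072,0.097,0,1]
    - [0.215,0.072,0.097,0,1]
    - [0.215,0.072,0.097,0,1]

```text
time: 28.45
ee_pos: [0.3649, 0.1046, 0.1302]
tcp_rot: [4.5, 74.1, 16.1]
wrist_force: [0.0, -0.3, 0.5]
opening: 0.0857
```

```bash
python3 d.py 0.16 0.045 0.05 n 101.2
```

```text
t 28.45 p [0.3649 0.1046 0.1302] gp [0.3599 0.1032 0.1484] q [ 16.  -37.5 -36.   75.6   0.    4.4] F [ 0.  -0.3  0.5] open 0.0857
toolx [ 0.263  0.076 -0.962] y [-0.203  0.979  0.022] z [0.943 0.19  0.273] lean 15.9 az 16.1 yaw_y 101.7
shift [ 0.0187 -0.0184 -0.2265]
roll rad 0.003 offplane 0.023
roll rad -3.139 offplane -0.023
```

>>> apply_moves:
  commands:
    - [0.019,-0.0184,-0.2265,0,1]
    - [0.019,-0.0184,-0.2265,0,1]
    - [0.019,-0.0184,-0.2265,0,1]
    - [0.019,-0.0184,-0.2265,0,1]
    - [0.019,-0.0184,-0.2265,0,1]
    - [0.019,-0.0184,-0.2265,0,1]

```text
time: 29.05
ee_pos: [0.2865, 0.0803, 0.0694]
tcp_rot: [4.7, 77.2, 16.2]
wrist_force: [0.3, 0.0, -0.8]
opening: 0.0855
```

```bash
python3 d.py 0.12 0.034 0.05 n 101.2
```

```text
t 29.05 p [0.2865 0.0803 0.0694] gp [0.2825 0.0792 0.0879] q [ 15.5 -48.6 -47.   78.8   0.2   4. ] F [ 0.3  0.  -0.8] open 0.0855
toolx [ 0.212  0.062 -0.975] y [-0.202  0.979  0.018] z [0.956 0.193 0.22 ] lean 12.8 az 16.2 yaw_y 101.7
shift [-0.0193 -0.0121 -0.1725]
roll rad 0.004 offplane 0.019
roll rad -3.138 offplane -0.019
```

>>> apply_moves:
  commands:
    - [-0.07,-0.013,-0.182,0,1]
    - [-0.07,-0.013,-0.182,0,1]
    - [-0.07,-0.013,-0.182,0,1]
    - [-0.07,-0.013,-0.182,0,1]

```text
time: 29.45
ee_pos: [0.2587, 0.0715, 0.1097]
tcp_rot: [5.0, 80.3, 16.5]
wrist_force: [0.0, -0.5, 1.0]
opening: 0.0854
```

```bash
python3 d.py 0.08 0.022 0.09 n 101.2
```

```text
t 29.45 p [0.2587 0.0715 0.1097] gp [0.2557 0.0706 0.1285] q [ 15.2 -48.6 -42.   86.9   0.2   3.7] F [ 0.  -0.5  1. ] open 0.0854
toolx [ 0.161  0.048 -0.986] y [-0.201  0.979  0.015] z [0.966 0.196 0.167] lean 9.7 az 16.5 yaw_y 101.6
shift [-0.0117 -0.0128 -0.1857]
roll rad 0.005 offplane 0.016
roll rad -3.137 offplane -0.016
```

>>> apply_moves:
  commands:
    - [-0.012,-0.013,-0.186,0,1]
    - [-0.012,-0.013,-0.186,0,1]
    - [-0.012,-0.013,-0.186,0,1]
    - [-0.012,-0.013,-0.186,0,1]

```text
time: 29.85
ee_pos: [0.2341, 0.0626, 0.1183]
tcp_rot: [6.0, 83.6, 17.6]
wrist_force: [0.4, -0.4, 0.9]
opening: 0.0857
```

```bash
python3 d.py 0.06 0.016 0.07 n 101.2
```

```text
t 29.85 p [0.2341 0.0626 0.1183] gp [0.2321 0.0619 0.1372] q [ 14.6 -48.5 -40.7  91.4   0.3   3. ] F [ 0.4 -0.4  0.9] open 0.0857
toolx [ 0.107  0.034 -0.994] y [-0.201  0.979  0.012] z [0.974 0.199 0.111] lean 6.4 az 17.6 yaw_y 101.6
shift [ 0.0278 -0.0112 -0.1842]
roll rad 0.006 offplane 0.013
roll rad -3.136 offplane -0.013
```

>>> apply_moves:
  commands:
    - [0.028,-0.011,-0.184,0,1]
    - [0.028,-0.011,-0.184,0,1]
    - [0.028,-0.011,-0.184,0,1]
    - [0.028,-0.011,-0.184,0,1]

```text
time: 30.25
ee_pos: [0.2135, 0.0544, 0.1028]
tcp_rot: [10.3, 86.9, 21.9]
wrist_force: [0.3, 0.2, -0.1]
opening: 0.0859
```

```bash
python3 d.py 0.04 0.009 0.05 n 101.2
```

```text
t 30.25 p [0.2135 0.0544 0.1028] gp [0.2125 0.054  0.1218] q [ 13.7 -48.5 -42.2  93.2   0.4   2.2] F [ 0.3  0.2 -0.1] open 0.0859
toolx [ 0.051  0.02  -0.998] y [-0.201  0.98   0.01 ] z [0.978 0.2   0.054] lean 3.1 az 21.9 yaw_y 101.6
shift [ 0.043  -0.0101 -0.1816]
roll rad 0.006 offplane 0.01
roll rad -3.135 offplane -0.01
```

>>> apply_moves:
  commands:
    - [0.0,-0.01,-0.18,0,1]
    - [0.0,-0.01,-0.18,0,1]
    - [0.0,-0.01,-0.18,0,1]
    - [0.0,-0.01,-0.18,0,1]

```text
time: 30.65
ee_pos: [0.1885, 0.0418, 0.1194]
tcp_rot: [97.0, 89.4, 108.6]
wrist_force: [0.3, -0.4, -0.4]
opening: 0.0856
```

```bash
python3 sc.py;  python3 d.py 0.454 -0.332 0.28 g 101.2
```

```text
top blk
[403 209  23  18 176] [417. 216.] [ 473.8 -361.3] [45.2 51.2] 101.6 z [37. 43. 48.]
[378 214  20  21 223] [387. 222.] [ 462.5 -294.3] [41.4 53. ] 102.5 z [38. 44. 48.]
all
[378 209  47  23 421] [400. 219.] [ 474.1 -326.1] [ 33.2 120.2] 102.9 z [39. 44. 49.]
handle
[397 215  22  22 293] [408. 226.] [ 454.7 -330.2] [29.8 58. ] 11.0 z [ 61. 117. 135.]
side blk
[299 289  12  12  39] [304. 294.] [ 480.5 -286.1] [ 9.7 41.6] 113.7 z [42. 45. 47.]
[306 310  21  24 229] [317. 321.] [ 481.3 -362.9] [39.2 53.2] 87.3 z [37. 45. 48.]
all
[293 289  19  13  54] [302. 293.] [ 476.3 -282.8] [22.6 51.8] 136.6 z [42. 45. 47.]
[303 303  25  29 259] [317. 319.] [ 481.3 -352.1] [31.9 66.7] 99.3 z [37. 45. 50.]
handle
[293 294  22  19 208] [303. 303.] [ 454.4 -332.6] [25.1 54.1] 10.4 z [ 60. 122. 135.]
t 30.75 p [0.1885 0.0418 0.1195] gp [0.1886 0.0416 0.1385] q [ 11.7 -48.5 -40.2  98.3   0.6   0.1] F [-0.   0.4 -0.2] open 0.0856
toolx [-0.003  0.009 -1.   ] y [-0.2   0.98  0.01] z [ 0.98   0.2   -0.001] lean 0.6 az 106.9 yaw_y 101.6
shift [-0.1458 -0.4178  0.185 ]
roll rad 0.006 offplane 0.01
roll rad -3.135 offplane -0.01
```

>>> apply_moves:
  commands:
    - [-0.06,0,0.02,0,1]
    - [-0.116,-0.4175,0.179,0,1]
    - [-0.116,-0.4175,0.179,0,1]
    - [-0.116,-0.4175,0.179,0,1]
    - [-0.116,-0.4175,0.179,0,1]
    - [-0.116,-0.4175,0.179,0,1]
    - [-0.116,-0.4175,0.179,0,1]
    - [-0.116,-0.4175,0.179,0,1]
    - [-0.116,-0.4175,0.179,0,1]
    - [-0.116,-0.4175,0.179,0,1]
    - [-0.116,-0.4175,0.179,0,1]
    - [-0.116,-0.4175,0.179,0,1]

```text
time: 31.95
ee_pos: [0.449, -0.3346, 0.2296]
tcp_rot: [99.9, 89.4, 111.4]
wrist_force: [-0.5, 1.0, -0.8]
opening: 0.0854
```

```bash
python3 d.py 0.4476 -0.3316 0.106 g 102
```

```text
t 31.95 p [ 0.449  -0.3346  0.2296] gp [ 0.4491 -0.3348  0.2486] q [-36.9   6.9  12.   95.6   0.3 -48.3] F [-0.5  1.  -0.8] open 0.0854
toolx [-0.004  0.01  -1.   ] y [-0.199  0.98   0.011] z [ 0.98   0.199 -0.002] lean 0.6 az 111.4 yaw_y 101.5
shift [ 0.1426  0.0019 -0.0006]
roll rad -0.009 offplane 0.011
roll rad 3.132 offplane -0.011
```

>>> apply_moves:
  commands:
    - [0.05,0.002,0,-0.009,1]
    - [0.1,0.002,0,-0.009,1]
    - [0.13,0.002,0,-0.009,1]
    - [0.1425,0.002,0,-0.009,1]
    - [0.1425,0.002,0,-0.009,1]
    - [0.1425,0.002,0,-0.009,-1]
    - [0.1425,0.002,0,-0.009,-1]
    - [0.1425,0.002,0,-0.009,-1]
    - [0.1425,0.002,0,-0.009,-1]
    - [0.1425,0.002,0,-0.009,-1]
    - [0.1425,0.002,0,-0.009,-1]
    - [0.1425,0.002,0,-0.009,-1]
  newtons: 90

```text
time: 33.15
ee_pos: [0.4485, -0.3315, 0.0882]
tcp_rot: [94.0, 89.5, 106.0]
wrist_force: [-0.7, 0.3, 5.6]
opening: 0.027
```

```bash
python3 d.py 0.4615 -0.3085 0.15 g 46
```

```text
t 33.15 p [ 0.4485 -0.3315  0.0882] gp [ 0.4486 -0.3317  0.1072] q [-36.6   6.1  -4.6  79.8   0.3 -48.6] F [-0.7  0.3  5.6] open 0.027
toolx [-0.003  0.009 -1.   ] y [-0.208  0.978  0.009] z [ 0.978  0.208 -0.001] lean 0.5 az 106.0 yaw_y 102.0
shift [-0.0426  0.0204  0.0174]
roll rad 0.977 offplane 0.005
roll rad -2.164 offplane -0.005
```

>>> apply_moves:
  commands:
    - [-0.03,0,0,0,-1]
    - [-0.04,0.005,0.01,0.1,-1]
    - [-0.04,0.0123,0.0225,0.977,-1]
    - [-0.04,0.0123,0.0225,0.977,-1]
    - [-0.04,0.0123,0.0225,0.977,-1]
    - [-0.04,0.0123,0.0225,0.977,-1]
    - [-0.04,0.0123,0.0225,0.977,-1]
    - [-0.04,0.0123,0.0225,0.977,-1]
    - [-0.04,0.0123,0.0225,0.977,-1]
    - [-0.04,0.0123,0.0225,0.977,-1]
    - [-0.04,0.0123,0.0225,0.977,-1]

```text
time: 34.25
ee_pos: [0.468, -0.3151, 0.1281]
tcp_rot: [151.4, 89.4, 107.6]
wrist_force: [-0.8, -0.4, -3.5]
opening: 0.0269
```

```bash
python3 d.py 0.468 -0.315 0.1072 g 46
```

```text
t 34.25 p [ 0.468  -0.3151  0.1281] gp [ 0.468  -0.3153  0.1471] q [-34.1   6.5   0.4  84.3   0.4   9.7] F [-0.8 -0.4 -3.5] open 0.0269
toolx [-0.003  0.009 -1.   ] y [0.692 0.721 0.005] z [ 0.721 -0.692 -0.009] lean 0.6 az 107.6 yaw_y 46.2
shift [0.0399 0.     0.0001]
roll rad 0.003 offplane 0.005
roll rad -3.139 offplane -0.005
```

>>> apply_moves:
  commands:
    - [0.02,0,0,0,-1]
    - [0.033,0,0,0,-1]
    - [0.0395,0,0,0,-1]
    - [0.0395,0,0,0,-1]
    - [0.0395,0,0,0,1]
    - [0.0395,0,0,0,1]
    - [0.0395,0,0,0,1]
    - [0.0395,0,0,0,1]
    - [0.0,0,0,0,1]
    - [-0.05,0,0,0,1]
    - [-0.1,0,0,0,1]
    - [-0.15,0,0,0,1]

```text
time: 35.45
ee_pos: [0.4681, -0.3163, 0.2802]
tcp_rot: [149.5, 89.5, 105.7]
wrist_force: [0.6, -0.5, 0.4]
opening: 0.0851
```

>>> apply_moves:
  commands:
    - [-0.05,-0.05,-0.1,0,1]
    - [-0.05,-0.1,-0.15,0,1]
    - [-0.05,-0.15,-0.15,0,1]
    - [-0.05,-0.2,-0.15,0,1]
    - [-0.05,-0.2,-0.15,0,1]
    - [-0.05,-0.2,-0.15,0,1]

```text
time: 36.05
ee_pos: [0.2186, -0.3581, 0.3316]
tcp_rot: [150.4, 89.6, 106.5]
wrist_force: [-0.1, 0.5, 0.0]
opening: 0.0853
```

```bash
python3 sc.py; python3 pc.py
python3 - <<'E'
from m import *
print(bot.get_obs()["time"],bot.get_obs()["ee_pos"])
c=cams.camera("side"); cv2.imwrite("pics/s4.png",cv2.resize(c["frame"][150:360,200:480],(784,588)))
c=cams.camera("top"); cv2.imwrite("pics/t4.png",cv2.resize(c["frame"][90:300,200:480],(784,588)))
E
```

```text
top blk
[380 196  25  20 225] [392. 205.] [ 507.4 -303.7] [39.3 49.2] 44.2 z [38. 43. 48.]
[407 215  18  21 188] [415. 225.] [ 458.9 -358.3] [31.8 45.2] 45.3 z [39. 44. 48.]
all
[380 196  45  40 426] [403. 214.] [ 484. -331.] [ 37.3 120. ] 48.3 z [38. 44. 49.]
handle
[394 210  16  20 115] [403. 217.] [ 471.7 -317.6] [27.6 59. ] 137.8 z [ 60. 106. 132.]
side blk
[315 290  12  23 132] [321. 297.] [ 511.5 -314.2] [29.7 67.2] 64.7 z [42. 45. 48.]
[295 311  24  21 229] [308. 322.] [ 458.1 -351.6] [44.7 53. ] 44.9 z [37. 45. 48.]
all
[295 289  33  43 414] [313. 312.] [ 484.2 -330.8] [ 43.8 122. ] 40.7 z [39. 45. 50.]
handle
[296 282  23  31 322] [308. 298.] [ 471.8 -318.6] [28.9 58.8] 137.1 z [ 57.  98. 133.]
top wood 159 bx [-124. -103.] by [-105.  -52.] z [11. 26.]
top wood 110 bx [-145. -133.] by [-88. -33.] z [ 8. 18.]
top copper 299 bx [-135. -102.] by [34. 95.] z [ 3. 17.]
top copper 20 bx [-195. -153.] by [140. 142.] z [-4.  4.]
side wood 87 bx [-21.  87.] by [-145. -138.] z [-1.  7.]
side wood 127 bx [-145. -119.] by [-107.  -40.] z [ 8. 24.]
side wood 89 bx [-189.  -47.] by [-145. -139.] z [-2.  5.]
side copper 174 bx [-134. -102.] by [32. 96.] z [ 8. 19.]
36.25 [ 0.22147071 -0.35736813  0.33060918]
```

View pics/s4.png

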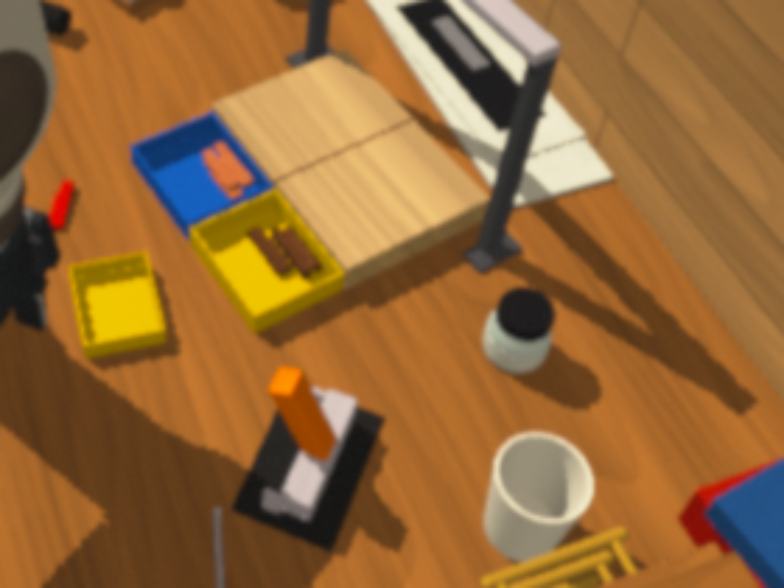

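View pics/t4.png

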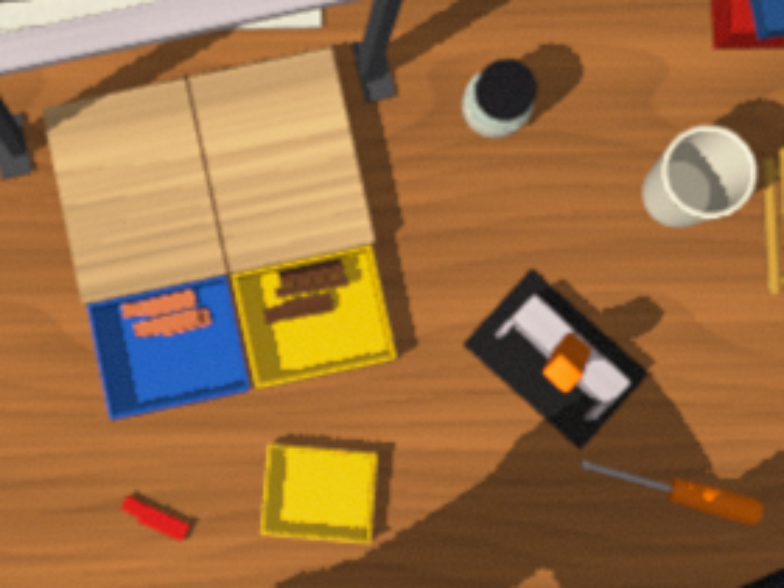

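Both views show the board empty. The copper is in the blue tray (165,315 in the top crop), the wood is in the yellow tray (305,290), and the scraper stands upright inside the mat (560,355) with the hand clear. I hand in the job.

```bash
python3 -c "
from workcell import bot
print(bot.job_done())"
```

```text
the job is handed in; nothing more can be done
None
```

The job is handed in, at about 36 s of the 61 s allowed. The wood offcuts are in the yellow tray, the copper strips are in the blue tray, and the scraper is back upright on its mat.

**How it went:**
- I took the scraper off the mat with an upright hand, turned it to the board's angle and set it down on the mat.
- I leaned the hand back about 22°, gripped the handle again, and wiped each half with one stroke. The hand stayed in front of the lamp bar.
- For the return I set the scraper down, straightened the hand, gripped once more, turned it in line with the mat, placed it and let go.
- Moves allow only shifts and a turn about the tool's x. I got the lean, and later removed it, by commanding poses just beyond the arm's reach.

**Last checks:**
- **Board and trays:** the board is empty. All visible wood and copper lies within its own tray, no higher than about 26 mm, below the rim.
- **Count not fully confirmed:** the third wood offcut and the third copper strip are partly hidden under or on the others. I did not count all three of each separately; no stray piece was seen on the board or nearby.
- **Scraper:** the block top is level at about 44 mm, both cameras agree on its centre to within about 1 mm, and the pictures show it wholly on the mat.
- **Bystanders and forces:** the bystanders near the work (jar, pot, gouge) appeared unmoved; I did not check the left-hand ones closely. The force readings printed after the moves stayed under about 8 N.

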